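Shut the tumbler's discharge gate and charge its tub with media

TASK

Turn the black knob on the tumbler's sloping front panel clockwise to its end stop, so that the discharge gate is fully shut. Then pour all eight green ceramic pieces from the small steel cup, held low over the tub, into the tumbler's tub, and stand the empty cup upright on the bench again. Do not knock over or shift the jars, the dropper bottle and the plaster block that stand near.

Things in the scene. Friction and masses are not known exactly. Their poses are not given: they have to be found in the camera images.
- tumbler: bench vibratory tumbler, fixed: blue wedge housing 243 (x) x 170 (y) x 82 mm high, with a grey open tub on rubber springs on its rear part. Origin: centre of the footprint on the bench, x to the rear, y to its left, z up. The sloping front panel rises 30 degrees from horizontal, from x = -138, z = 30 mm to x = -48, z = 82 mm
- outlet (a point): foot of the steel slide gate on the tub's right side (-y), over the discharge opening (36 mm wide, 37 mm high); axes as the tumbler's. A short chute reaches 40 mm further out (-y); a grey pinion box (34 x 24 mm, top 133 mm above the bench) stands 88 mm in front (-x)
- knob_grip (a point): point on the axis of the black gate knob on the sloping panel, 28 mm out from the panel, 1 mm below the top of its bar grip. The bar is 12 mm wide, 40 mm long, 22 mm high, on a skirt 44 mm wide and 6 mm high. Axes turn with the knob: x along the bar (towards the white pointer line), y across it, z along the axis, out of the panel
- tub_mouth (a point): centre of the tub's mouth at rim height (178 mm above the bench), axes as the tumbler's. The tub is 110 mm (x) by 120 mm (y) inside, walls 4 mm with a bead rim 8 mm thick; its floor slopes 22 degrees down to the discharge side, 30 mm below the rim at +y, 78 mm below it at -y
- media_cup: small spun steel pouring cup: 47 mm across its body (x) at the rim, 40 mm at the foot, 32 mm high, 61 mm over its two pouring lips at +y and -y (lip tips 31 mm from the axis, 32 mm high). Origin: centre of its underside, z up
- red_jar: spice jar with a red cap holding pigment, 45 mm diameter, 106 mm high; origin at its foot; bystander
- white_jar: spice jar with a white cap holding pigment, 47 mm diameter, 98 mm high; origin at its foot; bystander
- plaster_block: white cast plaster block, 58 x 54 x 22 mm; origin at the centre of its underside; bystander
- filter_stand: fixed wooden filter stand, an obstacle: lower board 170 (x) x 315 mm (y), 16 mm high, origin at the centre of its underside; upper board 130 x 280 mm, its top 150 mm high, with a red funnel and a strainer on it up to about 270 mm; a rod 22 mm thick rises through both to 750 mm
- dropper: brown dropper bottle, 34 mm diameter, 102 mm high; origin at its foot; bystander
- gate_knob (a joint): angle of the gate knob in rad, growing clockwise (as seen looking at the panel): 0 = gate wide open, white pointer line straight up the slope; 3.0 = end stop, gate shut, pointer almost straight down at the red mark. Friction 0.06 N m holds it
- media0: green glazed ceramic cylinder (tumbling media), 10 mm diameter, 10 mm long; origin at its centre. Eight alike, all in the cup at the start
- media1: green glazed ceramic cylinder (tumbling media), 10 mm diameter, 10 mm long; origin at its centre. Eight alike, all in the cup at the start
- media2: green glazed ceramic cylinder (tumbling media), 10 mm diameter, 10 mm long; origin at its centre. Eight alike, all in the cup at the start
- media3: green glazed ceramic cylinder (tumbling media), 10 mm diameter, 10 mm long; origin at its centre. Eight alike, all in the cup at the start
- media4: green glazed ceramic cylinder (tumbling media), 10 mm diameter, 10 mm long; origin at its centre. Eight alike, all in the cup at the start
- media5: green glazed ceramic cylinder (tumbling media), 10 mm diameter, 10 mm long; origin at its centre. Eight alike, all in the cup at the start
- media6: green glazed ceramic cylinder (tumbling media), 10 mm diameter, 10 mm long; origin at its centre. Eight alike, all in the cup at the start
- media7: green glazed ceramic cylinder (tumbling media), 10 mm diameter, 10 mm long; origin at its centre. Eight alike, all in the cup at the start
Not all that is in view belongs to the job. What is shaped like the media_cup but orange is not meant.

How it is judged:
On the way, in this order (a step that is already met when the one before it is completed fails the run):
1. the knob is at its clockwise end stop (gate shut) while the cup still stands where it was (value of joint gate_knob above 2.92 rad and distance of media_cup from where it was at the start of the episode below 0.02 m), for 0.2 s.
2. the cup is tipped over the tub, with the gate shut (value of joint gate_knob above 2.92 rad and horizontal distance between media_cup and tub_mouth below 0.12 m and angle between media_cup's own z axis and vertical above 0.8 rad), for 0.05 s.
3. all eight pieces lie in the tub (x of media0 in the frame of tub_mouth between -0.057 and 0.057 m and y of media0 in the frame of tub_mouth between -0.07 and 0.062 m and z of media0 in the frame of tub_mouth between -0.09 and 0 m and x of media1 in the frame of tub_mouth between -0.057 and 0.057 m and y of media1 in the frame of tub_mouth between -0.07 and 0.062 m and z of media1 in the frame of tub_mouth between -0.09 and 0 m and x of media2 in the frame of tub_mouth between -0.057 and 0.057 m and y of media2 in the frame of tub_mouth between -0.07 and 0.062 m and z of media2 in the frame of tub_mouth between -0.09 and 0 m and x of media3 in the frame of tub_mouth between -0.057 and 0.057 m and y of media3 in the frame of tub_mouth between -0.07 and 0.062 m and z of media3 in the frame of tub_mouth between -0.09 and 0 m and x of media4 in the frame of tub_mouth between -0.057 and 0.057 m and y of media4 in the frame of tub_mouth between -0.07 and 0.062 m and z of media4 in the frame of tub_mouth between -0.09 and 0 m and x of media5 in the frame of tub_mouth between -0.057 and 0.057 m and y of media5 in the frame of tub_mouth between -0.07 and 0.062 m and z of media5 in the frame of tub_mouth between -0.09 and 0 m and x of media6 in the frame of tub_mouth between -0.057 and 0.057 m and y of media6 in the frame of tub_mouth between -0.07 and 0.062 m and z of media6 in the frame of tub_mouth between -0.09 and 0 m and x of media7 in the frame of tub_mouth between -0.057 and 0.057 m and y of media7 in the frame of tub_mouth between -0.07 and 0.062 m and z of media7 in the frame of tub_mouth between -0.09 and 0 m), for 0.2 s.
At the end, for the whole second after the job is handed in: All eight pieces lie inside the tub below its rim, the gate knob is within 0.08 rad of its shut end stop, and the empty cup stands upright (within 7 degrees) and at rest on the bench top (its foot within 12 mm of the bench height), let go (all of step 3 and value of joint gate_knob above 2.92 rad and height (world z) of media_cup between -0.006 and 0.012 m and angle between media_cup's own z axis and vertical below 0.12 rad and linear speed of media_cup below 0.02 m/s and contact force between media_cup and tumbler below 0.1 N); the robot touches nothing.
It fails at once if a jar, the dropper bottle or the plaster block is shifted by more than 25 mm or tipped by more than 0.4 rad (distance of any of red_jar, white_jar, plaster_block, dropper from where it was at the start of the episode above 0.025 m or angle between any of red_jar, white_jar, plaster_block, dropper's own z axis and vertical above 0.4 rad).
It fails at once if the cup is tipped by more than 1 rad while away from the tub (more than 0.2 m), or while more than 0.16 m above its rim (angle between media_cup's own z axis and vertical above 1 rad and (horizontal distance between media_cup and tub_mouth above 0.2 m or z of media_cup in the frame of tub_mouth above 0.16 m)).
It also fails if it takes over 72 s, if anything falls off the work surface, if the arm or the gripper's body presses on something with over 40 N, if the wrist force passes 120 N, or if a joint passes its speed limit or range.

ROBOT

A 7-joint arm with a two-finger parallel gripper is mounted at the origin on a cart in front of the work surface, level with it; the furniture and walls round the work are solid. World frame = base frame: x ahead of the robot, y to its left, z up, the work surface at z = 0. Lengths are in m, angles in rad, forces in N, time in s.
With the tool pointing down it reaches from about 0.425 to 1.025 m from the base axis. Payload 9.4 kg.
Tool frame: the origin (TCP) lies at the centre of the arm's flange, where the gripper is bolted on; the fingertips stand 186 mm ahead of it and the grasp point (between the pads) lies 167 mm ahead of it; z points along the fingers, y is the line along which they close (so a half turn about z gives the same grasp; the last joint's range is limited). The gripper opens to 93 mm and grips with 3 to 60 N. Pads are 15 mm wide; open, the fingers measure 128 mm over their backs; the gripper's body (75 mm by 188 mm) begins 65 mm behind the grasp point.
Start: joints at [1.244, 0.599, -0.003, 1.599, 0.002, 0.943, -0.08], TCP at [0.179, -0.702, 0.405] pointing down, gripper open.
Joint ranges: [-2.57, 2.57], [-0.35, 1.97], [-1.29, 1.29], [0.11, 2.56], [-1.05, 4.19], [0.11, 1.86], [-2.63, 2.63]. Speed limits (rad/s): [2.22, 2.22, 3.01, 3.01, 3.14, 3.14, 3.14].

INTERFACE

Orientations are given as a unit quaternion [w, x, y, z].
In Python, from rig import * gives the robot as it stands. Calls block until the motion is done:
- move_ptp(position, orientation): joint-space move of the TCP to a pose.
- servo_line(position, rotation=None, v=0.15): straight line of the TCP; rotation=None keeps the orientation; v is the mean speed in m/s.
- movej(angles): joint-space move.
- command_gripper(opening, squeeze=None): opening from 0.0 (shut) to 1.0 (fully open); squeeze is the grip in N (None keeps the last); returns when the fingers have stopped.
- sleep(seconds).
- inverse_kinematics(position, orientation): joint angles nearest the present ones, or None.
- observe(): the state.
- snapshot(name): name is "scene" or "side" or "wrist"; returns the picture (400x640x3 uint8, red, green, blue); there is no depth.
- get_calibration(name): a dict with "camera_matrix" (3x3 intrinsics, pixels), "k1" (the pictures are not rectified: a ray, as slopes to the right and down, at radius r is drawn at 1 + k1 r^2 times it, then the intrinsics apply), "R" (3x3) and "t" (3): a world point X has camera coordinates R X + t; the wrist camera has in their place "mount" (4x4, takes a point from camera to tool coordinates, whose origin is the TCP and whose axes are the flange's). Camera axes: x right, y down, z forward; pixel columns grow to the right and rows downward; lengths in m; the calibration is good to about 2 mm. A picture is of the moment at which its call begins: read the wrist's pose just before it. get_calibration takes no time and is no camera call.
A pose or a line that the arm cannot do raises Unreachable and nothing moves.
- sign_off(): hands the job in; it is judged then, once.
Trained networks look in the newest picture that a camera, given by its name, has taken for a name from the list of things; names that differ only in an ending like _2 or _b are one class to them, and where a whole thing is asked for, a point or a joint stands for the part that bears it (a point fixed in the world has none). Each returns a list of dicts, best first, with "conf" (0 to 1); they miss things now and then, are a little off and sometimes report something else, mostly with a low value. They report only what shows in the picture. A call takes as long as a camera call. They do not tell look-alikes from the thing itself.
- spot_in(camera, name): "box" ([left, top, right, bottom] as shares, 0 to 1, of the picture: columns of its width, rows of its height, round what is visible of it).
The state is a dict: "time_s": time; "joint_pos": joint angles; "joint_vel": joint speeds; "tau": joint torques, N m; "eef_pos": TCP position; "tool_rot": TCP orientation; "force": force on the tool from outside, world axes, zero at the start; "wrist_torque": the same for the moment, N m; "finger_gap": opening from 0.0 (shut) to 1.0 (fully open); "grasp_force": force on a finger pad.
Only numpy, scipy, OpenCV 4.12 (cv2) and the standard library are available. Lean on these libraries where they do the work, as an engineer would, in place of code of your own. Each camera call takes 0.05 s, during which the arm holds its last target. There are 200 camera calls.

## Working session

There is one attempt and no reset: what is moved stays moved. The work goes in short steps, each a Python script; the robot and the scene stay as the last script left them, time stands still between calls to the robot, and variables do not carry over. Pictures are saved under pics/ and viewed, at most 10 in all, crops included, and the job is handed in when it is done.

```bash
mkdir -p pics; ls; python3 - <<'E'
from rig import *
import cv2,numpy as np
np.set_printoptions(precision=4,suppress=True)
ims={}
for c in ["scene","side","wrist"]:
    im=snapshot(c); cv2.imwrite(f"pics/{c}0.png",im[:,:,::-1]); 
    k=get_calibration(c); print(c,{a:np.array(b).tolist() for a,b in k.items()})
    for n in ["tumbler","knob_grip","media_cup","red_jar","white_jar","plaster_block","dropper","filter_stand","media0"]:
        print(n,[(round(d["conf"],2),[round(v*s) for v,s in zip(d["box"],[640,400]*2)]) for d in spot_in(c,n)][:3])
s=observe();print(s)
a=cv2.imread("pics/scene0.png");b=cv2.imread("pics/side0.png")
E
```

```text
pics
scene {'camera_matrix': [[505.53086259557404, 0.0, 319.76665885568036], [0.0, 505.53086259557404, 191.6177283187441], [0.0, 0.0, 1.0]], 'k1': -0.10434941693883859, 'R': [[-0.4781451771427698, -0.8781662863942609, -0.014183194831286229], [-0.5775404675546649, 0.3265442769099201, -0.7482084225362049], [0.6616828529679819, -0.34956087975900607, -0.6633121387629367]], 't': [0.32599804925145565, 0.40271530403025285, 1.0702554678257141]}
tumbler [(0.81, [218, 174, 309, 297]), (0.71, [261, 250, 280, 267])]
knob_grip [(0.5, [262, 254, 280, 267])]
media_cup [(0.71, [414, 196, 429, 210]), (0.7, [353, 208, 373, 227])]
red_jar [(0.63, [390, 189, 410, 231])]
white_jar [(0.97, [377, 156, 396, 191])]
plaster_block [(0.64, [428, 177, 451, 196])]
dropper [(0.76, [211, 270, 231, 298])]
filter_stand [(0.51, [212, 269, 229, 300])]
media0 [(0.28, [428, 176, 453, 196])]
side {'camera_matrix': [[376.9289146607336, 0.0, 325.2475737407793], [0.0, 376.9289146607336, 198.7457146268185], [0.0, 0.0, 1.0]], 'k1': -0.0533494618784941, 'R': [[-0.8486319096440579, -0.5289690003689571, 0.00395961898996816], [-0.
[... 1000 characters left out ...]
33452430041, 0.02006314648215818], [0.0, 0.0, 0.0, 1.0]]}
tumbler []
knob_grip []
media_cup []
red_jar []
white_jar []
plaster_block []
dropper []
filter_stand []
media0 []
{'time_s': 1.5, 'joint_pos': array([ 1.2443,  0.5993, -0.0025,  1.5994,  0.0018,  0.9429, -0.0798]), 'joint_vel': array([ 0.0009,  0.0003,  0.0015,  0.001 , -0.0011,  0.0001,  0.0012]), 'tau': array([ -0.002 , -76.4819,   1.4955, -25.2705,  -0.0524,   0.0104,
         0.0001]), 'eef_pos': array([ 0.1792, -0.7025,  0.4047]), 'tool_rot': array([ 0.    ,  0.9922,  0.1246, -0.    ]), 'force': array([0.4356, 0.3372, 0.3192]), 'wrist_torque': array([0.0618, 0.0178, 0.0343]), 'grasp_force': 0.0, 'finger_gap': 1.0013745674778942}
```

View pics/scene0.png

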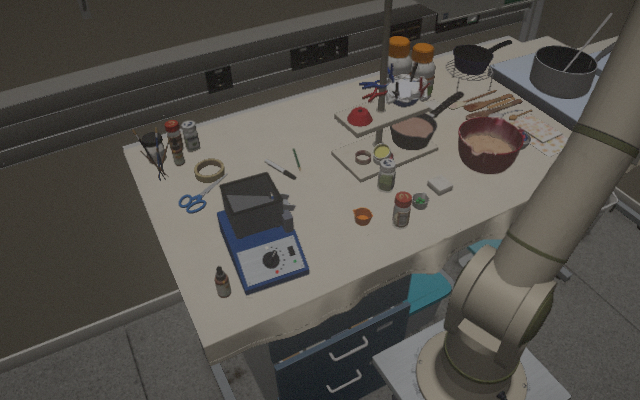

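View pics/side0.png

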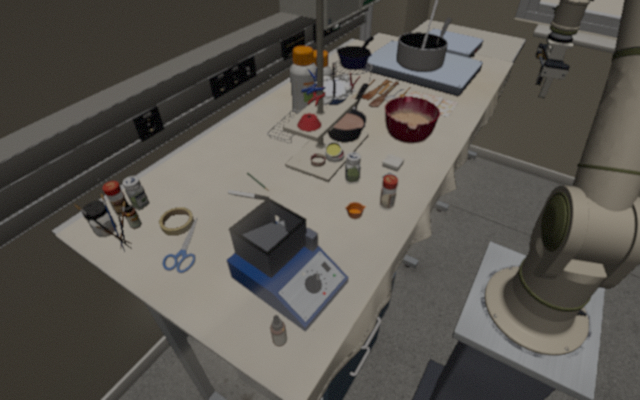

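The scene view shows the tumbler at about (262,230) with its knob at (271,260). The green-filled steel cup is at (420,201), close to the red jar (402,210); the orange cup at (362,216) is the look-alike. The side view agrees, with the steel cup hidden behind the red jar.

```bash
cat > h.py <<'E'
from rig import *
import numpy as np, cv2
from scipy.spatial.transform import Rotation as Ro
np.set_printoptions(precision=4,suppress=True)
def q2R(q): return Ro.from_quat([q[1],q[2],q[3],q[0]]).as_matrix()
def R2q(R): q=Ro.from_matrix(R).as_quat(); return np.array([q[3],q[0],q[1],q[2]])
def cam(c,st=None):
    k=get_calibration(c); K=np.array(k["camera_matrix"])
    if c=="wrist":
        st=st or observe(); M=np.array(k["mount"]); R=q2R(st["tool_rot"])
        Rc=(R@M[:3,:3]).T; t=-Rc@(R@M[:3,3]+np.array(st["eef_pos"]))
    else: Rc=np.array(k["R"]); t=np.array(k["t"])
    return K,np.array([k["k1"],0,0,0,0.]),Rc,t
def und(r,k1):  # exact inverse radial
    s=r
    for _ in range(30): s=r/(1+k1*s*s)
    return s
def ray(C,px):
    K,d,R,t=C; v=np.array([(px[0]-K[0,2])/K[0,0],(px[1]-K[1,2])/K[1,1]])
    r=np.hypot(*v)+1e-12; v=v*und(r,d[0])/r
    return -R.T@t, R.T@np.array([v[0],v[1],1])
def onz(C,px,z=0):
    o,v=ray(C,px); return o+v*(z-o[2])/v[2]
def proj(C,P):
    K,d,R,t=C; p=np.atleast_2d(P)@R.T+t; v=p[:,:2]/p[:,2:]
    v=v*(1+d[0]*(v**2).sum(1,keepdims=True)); return v*[K[0,0],K[1,1]]+[K[0,2],K[1,2]]
E
python3 - <<'E'
from h import *
S=cam("scene");D=cam("side")
for n,a,z in [("cup",(421,203),.016),("orange",(363,217),.016),("redfoot",(401,227),.0),("redtop",(403,195),.104),("whitefoot",(387,187),0),("plaster",(440,185),.015),("drop",(223,294),0),("knob",(271,259),.08),("tubrimR",(285,198),.178),("tubrimbackR",(273,177),.178),("tubrimbackL",(222,185),.178),("tubrimL",(231,209),.178),("houseFL",(243,287),0.0),("houseFR",(307,270),0.0),("frontL",(243,283),0.03),("frontR",(306,266),0.03)]:
    print(n,onz(S,a,z))
for n,a,z in [("redfoot",(387,205),.0),("knob",(315,283),.08),("rimback",(268,198),.178),("rimL",(232,240),.178),("rimF",(273,257),.178),("rimR",(308,233),.178),("stand",(289,168),.0),("standfront",(329,178),0)]:
    print("side",n,onz(D,a,z))
import cv2
a=cv2.imread("pics/scene0.png")[160:310,200:330];b=cv2.imread("pics/side0.png")[190:340,220:350]
cv2.imwrite("pics/z1.png",cv2.resize(np.hstack([a,b]),None,fx=3,fy=3,interpolation=cv2.INTER_CUBIC))
E
```

```text
cup [ 0.4889 -0.2305  0.016 ]
orange [ 0.5229 -0.0526  0.016 ]
redfoot [ 0.4499 -0.1334  0.    ]
redtop [ 0.4673 -0.1405  0.104 ]
whitefoot [ 0.6111 -0.1956  0.    ]
plaster [ 0.5258 -0.3304  0.015 ]
drop [0.4747 0.3873 0.    ]
knob [0.455  0.2575 0.08  ]
tubrimR [0.5375 0.1734 0.178 ]
tubrimbackR [0.6259 0.1655 0.178 ]
tubrimbackL [0.6616 0.2928 0.178 ]
tubrimL [0.5662 0.3049 0.178 ]
houseFL [0.4709 0.3349 0.    ]
houseFR [0.4416 0.1684 0.    ]
frontL [0.459  0.3359 0.03  ]
frontR [0.4319 0.1752 0.03  ]
side redfoot [ 0.4584 -0.1389  0.    ]
side knob [0.4591 0.2619 0.08  ]
side rimback [0.6506 0.1735 0.178 ]
side rimL [0.633  0.3211 0.178 ]
side rimF [0.5294 0.3105 0.178 ]
side rimR [0.5053 0.2164 0.178 ]
side stand [ 0.82   -0.1276  0.    ]
side standfront [ 0.6765 -0.1547  0.    ]
```

View pics/z1.png

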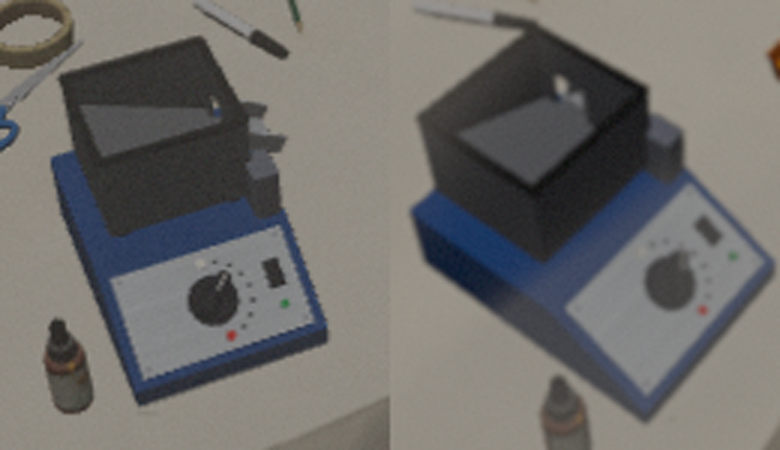

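```bash
python3 - <<'E'
from h import *
from scipy.optimize import least_squares
S=cam("scene");D=cam("side")
def pts(p):
    x,y,a,tx,ty,xb,kx,ky=p
    hx,hy=.061,.066
    L=np.array([[tx+hx,ty+hy,.178],[tx+hx,ty-hy,.178],[tx-hx,ty-hy,.178],[tx-hx,ty+hy,.178],[-.138,.085,.03],[-.138,-.085,.03],[xb,.085,.082],[kx,ky,.030+(kx+.138)*np.tan(np.pi/6)+.012]])
    c,s=np.cos(a),np.sin(a)
    return np.c_[x+c*L[:,0]-s*L[:,1],y+s*L[:,0]+c*L[:,1],L[:,2]]
os=np.array([[220.7,185],[267.7,172.7],[282.3,199],[234.3,212.7],[245.7,288.3],[309,268.3],[217.3,212.7],[271,260]])
od=np.array([[229.3,229.3],[266,200],[306,220],[270,252],[305,327.3],[348.3,277.3],[227.3,261],[313.3,284]])
f=lambda p:np.r_[(proj(S,pts(p))-os).ravel(),(proj(D,pts(p))-od).ravel()]
r=least_squares(f,[.58,.24,.1,.03,0,.105,-.09,0],loss="soft_l1")
print(r.x); print(f(r.x).reshape(2,-1,2))
E
```

```text
[ 0.5656  0.2446 -0.0814  0.033  -0.0035  0.0971 -0.1     0.003 ]
[[[-1.4151  0.1733]
  [ 0.1887 -1.352 ]
  [ 2.1477  0.8454]
  [-1.4175  2.7801]
  [-0.685   2.3026]
  [ 0.4275 -0.0397]
  [-1.2067  1.2643]
  [-0.7088 -0.0314]]

 [[-1.1664 -1.2662]
  [ 2.5254 -3.8295]
  [ 1.7502 -2.3238]
  [-1.6706  1.8414]
  [ 0.0273 -0.913 ]
  [ 0.0941 -1.8809]
  [-0.1125 -0.417 ]
  [ 0.6562 -0.2458]]]
```

```bash
cat >> h.py <<'E'
def down(az): # tool pointing down, tool y at azimuth az
    y=np.array([np.cos(az),np.sin(az),0]);z=np.array([0,0,-1.]);return np.c_[np.cross(y,z),y,z]
def shot(c,name,names=[],sc=1):
    st=observe(); im=snapshot(c); cv2.imwrite(f"pics/{name}.png",im[:,:,::-1]); C=cam(c,st)
    for n in names: print(n,[(round(d["conf"],2),[round(v*s,1) for v,s in zip(d["box"],[640,400]*2)]) for d in spot_in(c,n)][:3])
    print(st["time_s"],st["joint_pos"],st["eef_pos"]); np.savez(f"pics/{name}.npz",K=C[0],d=C[1],R=C[2],t=C[3])
def ld(name): f=np.load(f"pics/{name}.npz"); return f["K"],f["d"],f["R"],f["t"]
def panelR(yaw,th): # tool pointing into the panel; tool y across the bar at knob angle th (either sign)
    c,s=np.cos(yaw),np.sin(yaw);T=np.array([[c,-s,0],[s,c,0],[0,0,1]])
    u=T@[np.cos(np.pi/6),0,.5]; l=T@[0,1,0]; n=np.cross(u,l)
    bx=np.cos(th)*u-np.sin(th)*l; z=-n
    y=np.cross(n,bx); return np.c_[np.cross(y,z),y,z],n
E
python3 - <<'E'
from h import *
az=-1.32
servo_line([.13,-.50,.45],v=.3)
a=np.arctan2(-.23,.49)
move_ptp([.47,-.22,.37],R2q(down(a)))
shot("wrist","w1",["media_cup","red_jar","white_jar","plaster_block"])
yaw=-.0814; c,s=np.cos(yaw),np.sin(yaw)
k=np.array([.5656-c*.1+s*-.003,.2446-s*.1+c*.003,.030+.038*np.tan(np.pi/6)])
for th in (0.2,0.6):
    R,n=panelR(yaw,th); q=inverse_kinematics(k+n*.30,R2q(R)); print(th,q)
R,n=panelR(yaw,.6)
move_ptp(k+n*.30,R2q(R))
shot("wrist","w2",["tumbler","knob_grip","dropper"])
E
```

```text
media_cup [(0.68, [262.8, 1.4, 311.6, 30.5]), (0.59, [315.5, 162.5, 357.8, 201.4])]
red_jar [(0.56, [226.3, 85.1, 291.5, 139.6])]
white_jar [(0.7, [393.1, 63.9, 477.3, 127.1]), (0.57, [331.1, 165.7, 341.5, 175.2]), (0.52, [365.8, 205.3, 420.7, 268.7])]
plaster_block [(0.61, [365.7, 205.7, 422.6, 269.8])]
4.0 [ 0.6021  0.4231 -0.3682  2.0865  0.241   0.6716 -0.3677] [ 0.4695 -0.2212  0.3701]
0.2 [-1.3549  0.4655  0.4991  2.5222  1.9271  0.2373 -1.5478]
0.6 [-0.2449  0.6185 -1.0992  2.4562  1.4888  1.0487 -1.6041]
tumbler [(0.91, [220.5, 93.0, 446.9, 365.0])]
knob_grip [(0.76, [301.3, 176.7, 342.9, 227.0])]
dropper [(0.7, [390.0, 74.8, 471.5, 141.1])]
6.025 [-0.2439  0.6183 -1.0981  2.4561  1.4881  1.0488 -1.6036] [0.3172 0.2673 0.3117]
```

View pics/w1.png

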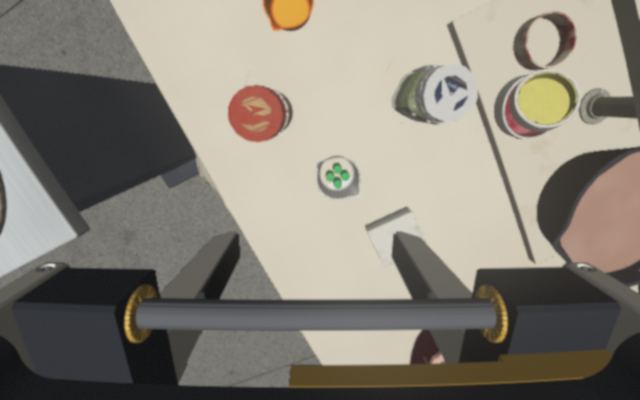

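View pics/w2.png

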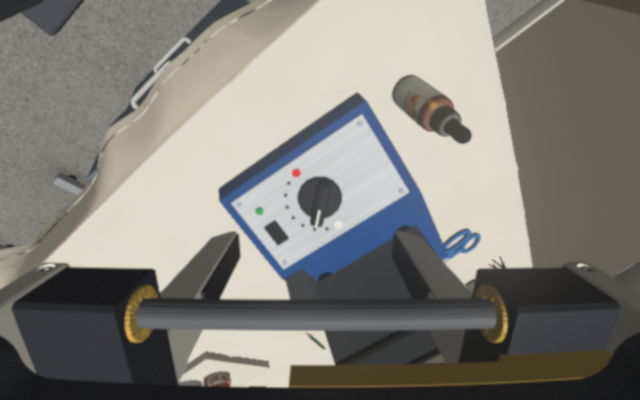

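w1: the cup with green pieces is centred at (338,177), its lips running upper left to lower right; the red cap is at (258,112), the white cap at (447,94) and the plaster block near (392,235). w2: the knob is at (320,199), with its pointer towards (318,222), and the panel is all in view. I'll enlarge both.

```bash
python3 - <<'E'
import cv2,numpy as np
a=cv2.imread("pics/w2.png")[90:290,210:430]; b=cv2.imread("pics/w1.png")[145:210,300:375]
a=cv2.resize(a,None,fx=2.6,fy=2.6,interpolation=cv2.INTER_CUBIC); b=cv2.resize(b,None,fx=3,fy=3,interpolation=cv2.INTER_CUBIC)
o=np.zeros((520,800,3),np.uint8);o[:a.shape[0],:a.shape[1]]=a;o[:b.shape[0],572:572+b.shape[1]]=b
cv2.imwrite("pics/z2.png",o)
E
```

```text
(no output)
```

View pics/z2.png

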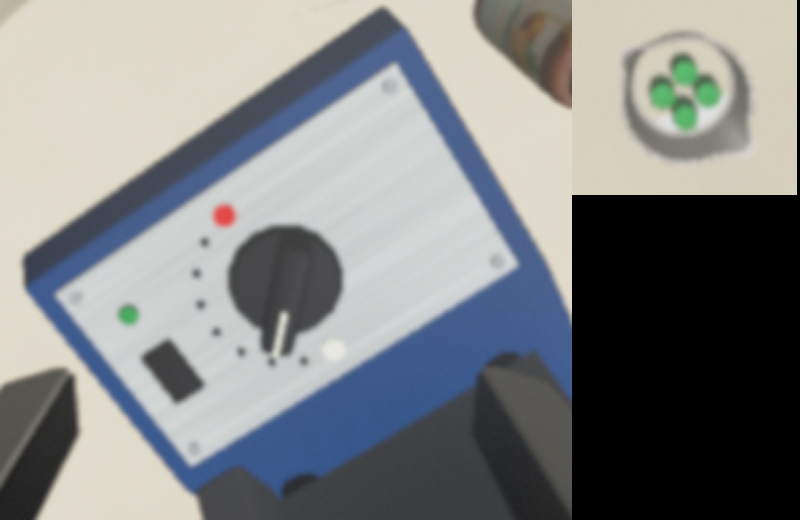

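```bash
python3 - <<'E'
from h import *
from scipy.optimize import least_squares
C=ld("w2"); S=cam("scene");D=cam("side")
g=lambda *a:np.array(a)/2.6+[210,90]
F=lambda p:(p[0],p[1],p[2])
def W(p,L):
    x,y,a=p[:3];c,s=np.cos(a),np.sin(a);L=np.atleast_2d(L);return np.c_[x+c*L[:,0]-s*L[:,1],y+s*L[:,0]+c*L[:,1],L[:,2]]
zp=lambda X:.030+(X+.138)*.5774
def pan(X,Y,h): return [X-.5*h,Y,zp(X)+.866*h]
obs=np.array([g(27,288),g(407,30),g(55,293),g(397,63),g(519,266),g(192,467),g(285,279)])
def f(p):
    kx,ky,a,b,w=p[3:]
    L=[[-.138,-.085,.03],[-.138,.085,.03],pan(a,-w,.001),pan(a,w,.001),pan(b,w,.001),pan(b,-w,.001),pan(kx,ky,.006)]
    return ((proj(C,W(p,L))-obs)).ravel()
r=least_squares(f,[.5656,.2446,-.0814,-.09,0,-.125,-.06,.075],loss="soft_l1");p=r.x
print(p,f(p).reshape(-1,2))
# knob angle
kx,ky=p[3:5]
def inpanel(px,h):
    o,v=ray(C,px);c,s=np.cos(p[2]),np.sin(p[2]);T=np.array([[c,s],[-s,c]])
    o=np.r_[T@(o[:2]-p[:2]),o[2]];v=np.r_[T@v[:2],v[2]]
    n=np.array([-.5,0,.866]);k=np.array(pan(kx,ky,h));P=o+v*(n@(k-o))/(n@v)-k
    return P@[.866,0,.5],P[1]
for nm,px,h in [("white0",(333,349),.001),("red",(224,216),.001),("line1",(284,312),.028),("line2",(278,345),.028),("bartop centre far end",(297,237),.028),("barend",(278,352),.028),("lastTick",(205,242),.001),("line2low",(276,357),.006)]:
    u,l=inpanel(g(*px),h);print(nm,u,l,np.arctan2(-l,u))
# cup, jars
C1=ld("w1")
g1=lambda x,y:(300+x/3,145+y/3) if 0 else ((x-572)/3+300,y/3+145)
print("rim centre",onz(C1,g1(683,82),.032),"lips",onz(C1,g1(626,54),.032),onz(C1,g1(748,150),.032), "mouth L,R",onz(C1,g1(634,85),.032),onz(C1,g1(738,85),.032))
for n,a,z in [("red",(258,112),.106),("white",(450,94),.098),("pl",(368,230),.022),("pl",(408,208),.022)]: print(n,onz(C1,a,z))
E
```

```text
[ 0.565   0.2462 -0.0932 -0.0956  0.0005 -0.1321 -0.0558  0.075 ] [[-1.105   1.6323]
 [ 1.3508 -0.3355]
 [ 0.0703  0.1454]
 [-0.1164 -0.0988]
 [ 0.1894  0.154 ]
 [-0.0759 -0.2575]
 [ 0.      0.    ]]
white0 0.0348708432882998 -0.0010205711372400182 0.029258824697845423
red -0.03100241827070329 -0.005930924775757187 2.952571255718335
line1 0.0038784654515168744 -0.0033886456118593948 0.7180976791588016
line2 0.012756324425496257 -0.011787107849974528 0.7459288169326977
bartop centre far end -0.015580550328756982 0.01473845574538741 -2.383961830085141
barend 0.014916280845206142 -0.01323210289205005 0.7256372707766464
lastTick -0.02690605324617738 -0.017299032432082615 2.570195113138709
line2low 0.023694277250050688 -0.019839885569103714 0.6970912515714498
rim centre [ 0.4955 -0.2207  0.032 ] lips [ 0.4813 -0.2027  0.032 ] [ 0.5068 -0.2543  0.032 ] mouth L,R [ 0.4791 -0.2141  0.032 ] [ 0.5131 -0.2302  0.032 ]
red [ 0.4613 -0.1331  0.106 ]
white [ 0.6065 -0.1856  0.098 ]
pl [ 0.5001 -0.3022  0.022 ]
pl [ 0.5527 -0.2966  0.022 ]
```

Both crops are sharp: the pointer sits about 0.73 rad clockwise, and red is at about 2.95. A single joint-7 turn should cover the range, so I'll approach and grip now.

```bash
python3 - <<'E'
from h import *
p=np.array([.565,.2462,-.0932]);kx,ky=-.0956,.0005
c,s=np.cos(p[2]),np.sin(p[2])
k=np.array([p[0]+c*kx-s*ky,p[1]+s*kx+c*ky,.030+(kx+.138)*.5774])
R,n=panelR(p[2],.73)
command_gripper(.45,25)
servo_line(k+n*.24,R2q(R),v=.15)
q=observe()["joint_pos"];print(q)
servo_line(k+n*.197,v=.08)
st=observe();print(st["time_s"],st["joint_pos"],st["force"])
command_gripper(0,25)
st=observe();print(st["time_s"],st["finger_gap"]*93,st["grasp_force"],st["force"],st["wrist_torque"])
q=np.array(st["joint_pos"])
for d in (.1,.3):
    qq=q.copy();qq[6]+=d;movej(qq);o=observe();print(o["time_s"],o["joint_pos"][6],o["force"],o["wrist_torque"],n@o["wrist_torque"],o["finger_gap"]*93)
shot("scene","s1")
shot("side","d1")
E
```

```text
[-0.2433  0.7469 -1.0332  2.4473  1.6348  1.0948 -1.7999]
8.425 [-0.2376  0.8357 -0.9863  2.4368  1.7392  1.1255 -1.8348] [-0.2352  0.4126  0.288 ]
9.0167 11.918649289811233 24.6261727809906 [-0.7239  0.3922  3.6743] [0.1061 0.004  0.0283]
9.2667 -1.7374614852394819 [-0.8955 -0.007   0.8366] [0.0305 0.2901 0.0945] 0.08015214083885573 11.88754753054294
9.575 -1.5410615562708307 [-1.9187  0.0767  0.516 ] [0.0392 0.4474 0.039 ] 0.0351066332325747 11.840324811902972
9.575 [-0.2376  0.8359 -0.9861  2.4367  1.7397  1.1259 -1.5411] [0.3717 0.2648 0.2252]
9.625 [-0.2376  0.8358 -0.9861  2.4366  1.7396  1.1258 -1.541 ] [0.3717 0.2648 0.2253]
```

```bash
python3 - <<'E'
from h import *
R,n=panelR(-.0932,.73)
q=np.array(observe()["joint_pos"])
for j in (-.8,0.,.3,.4,.43,.46,.49,.52):
    q[6]=j;movej(q);o=observe();t=n@o["wrist_torque"];print(round(o["time_s"],2),j,o["joint_pos"][6],o["force"],o["wrist_torque"],round(t,3),o["finger_gap"]*93)
    if j>.35 and abs(t)>.6:break
    if np.linalg.norm(o["force"])>30:break
E
```

```text
10.41 -0.8 -0.8043108470466088 [-1.9142 -0.6576  1.2081] [ 0.1333  0.4975 -0.9172] -0.838 15.233900768500034
11.19 0.0 -0.002353704512230759 [-2.0031 -7.5502 -6.5859] [-0.6754  1.7522 -1.4854] -0.869 37.761011507975354
11.58 0.3 0.29885879182175423 [ -6.4929 -23.588    3.2745] [-4.3219  1.2298 -2.7442] -0.168 37.89856389270442
11.83 0.4 0.3982998735666348 [ -6.4967 -27.4164   7.2619] [-4.838   0.6361 -3.7065] -0.772 37.77151505983862
```

Joint 7 positive turned the knob the wrong way, anticlockwise to its 0 stop, and the fingers slipped over the bar. I'll release, back off and look. Clockwise is joint 7 negative, so I'll grip the half-turn way round.

```bash
python3 - <<'E'
from h import *
R,n=panelR(-.0932,.73)
command_gripper(.75)
o=observe();print(o["force"],o["finger_gap"]*93)
servo_line(np.array(o["eef_pos"])+n*.10,v=.15)
shot("wrist","w3",["knob_grip"])
a=cv2.imread("pics/w3.png")[100:300,200:460]
cv2.imwrite("pics/z3.png",cv2.resize(a,None,fx=2.6,fy=2.6,interpolation=cv2.INTER_CUBIC))
E
```

```text
[0.9052 0.1693 0.5345] 69.99953989945098
knob_grip [(0.65, [295.3, 172.2, 339.4, 215.9])]
13.3667 [-0.2392  0.6222 -1.095   2.4442  1.4855  1.0517  0.5086] [0.3223 0.2697 0.3118]
```

View pics/z3.png

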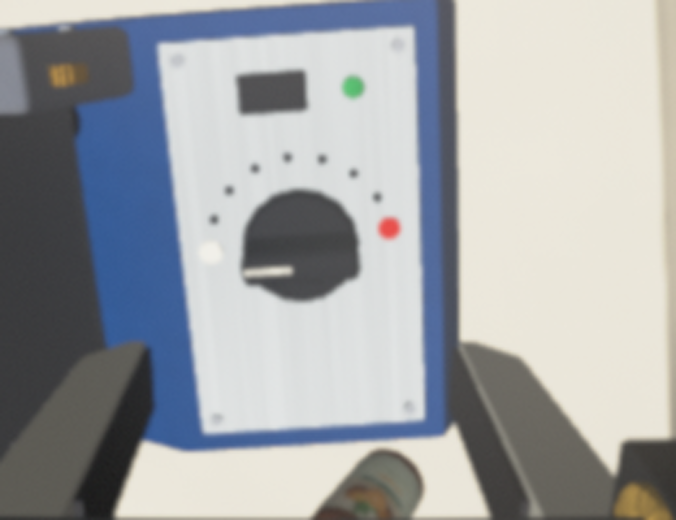

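The picture shows the knob unharmed at about 0, with its pointer towards the white dot (bar centre near (302,255) in the crop). I'll regrip half-turned and turn clockwise with joint 7 negative, checking after each step.

```bash
python3 - <<'E'
from h import *
p=np.array([.565,.2462,-.0932]);kx,ky=-.0956,.0005
c,s=np.cos(p[2]),np.sin(p[2])
k=np.array([p[0]+c*kx-s*ky,p[1]+s*kx+c*ky,.030+(kx+.138)*.5774])
R,n=panelR(p[2],0.0);R=R@np.diag([-1,-1,1])
q=np.array(observe()["joint_pos"]);q[6]=2.04;movej(q)
print(inverse_kinematics(k+n*.24,R2q(R)))
servo_line(k+n*.24,R2q(R),v=.2)
command_gripper(.45,25)
servo_line(k+n*.197,v=.08)
command_gripper(0,25)
st=observe();print(st["time_s"],st["joint_pos"],st["finger_gap"]*93,st["grasp_force"],st["force"],st["wrist_torque"])
q=np.array(st["joint_pos"]);q0=q[6]
for d in (.3,.9,1.6,2.2,2.7,2.85,2.93,2.97,3.0,3.03,3.06):
    q[6]=q0-d;movej(q);o=observe();t=n@o["wrist_torque"];print(round(o["time_s"],2),d,o["force"],round(t,3),round(o["finger_gap"]*93,2))
    if o["finger_gap"]*93>12.4 or np.linalg.norm(o["force"])>25: print("stop");break
E
```

```text
[-0.248   0.7428 -1.0237  2.4474  1.6374  1.0878  2.0687]
17.2083 [-0.2409  0.8328 -0.9797  2.4372  1.7405  1.1209  2.0349] 11.650361451505955 25.000421404838562 [-1.1234 -1.1829  4.1643] [-0.2995  0.346  -0.157 ]
17.6 0.3 [-0.4136  0.0884  2.2655] -0.04 11.73
18.23 0.9 [1.2869 2.1632 1.1485] -0.116 11.84
18.93 1.6 [4.9861 2.5345 3.104 ] -0.137 11.85
19.56 2.2 [5.7927 2.553  3.624 ] -0.124 11.83
20.11 2.7 [5.2547 1.9773 3.8833] -0.097 12.06
20.38 2.85 [5.271  0.9621 4.899 ] -0.08 11.49
20.62 2.93 [5.6192 2.3362 5.1692] -0.049 11.51
20.88 2.97 [5.1289 1.4682 5.6999] -0.032 12.05
21.12 3.0 [5.9812 1.0602 4.6346] -0.097 11.63
21.38 3.03 [5.8333 1.6706 6.0282] 0.333 11.73
21.62 3.06 [6.6104 1.7236 4.3264] 0.459 12.3
```

The torque jump at about 3.03 rad shows the end stop. I'll let go, confirm with a picture and scan the pouring poses.

```bash
cat >> h.py <<'E'
TUB=np.array([.565+.033*np.cos(-.0932),.2462+.033*np.sin(-.0932),.178])
def pose(P,az,al,off=.167): # grasp point P, tool y azimuth az, tilted by al about tool y (>0: tool swings towards +tool x)
    R=down(az)@Ro.from_euler("y",al).as_matrix(); return P-R[:,2]*off, R2q(R)
E
python3 - <<'E'
from h import *
R,n=panelR(-.0932,0)
command_gripper(.6)
o=observe();print(o["time_s"],o["force"])
servo_line(np.array(o["eef_pos"])+n*.12,v=.25)
shot("wrist","w4")
a=cv2.imread("pics/w4.png")[100:300,200:460]
cv2.imwrite("pics/z4.png",cv2.resize(a,None,fx=2,fy=2,interpolation=cv2.INTER_CUBIC))
P=TUB+[0,0,.08]
for az in np.arange(-180,180,30):
    for al in (-2.0,):
        q=inverse_kinematics(*pose(P,np.radians(az),al)); q1=inverse_kinematics(*pose(P,np.radians(az),-1.0));q2=inverse_kinematics(*pose(P,np.radians(az),0))
        z=q2R(pose(P,np.radians(az),al)[1])[:,2]
        print(az,"toolz az",round(np.degrees(np.arctan2(z[1],z[0]))),q,q1 is not None,q2)
E
```

```text
22.4917 [-0.2404  0.3749  0.4588]
23.125 [-0.2364  0.5738 -1.1107  2.4406  1.4309  1.0321 -0.881 ] [0.3124 0.2699 0.329 ]
-180 toolz az 90 None True [ 0.2417  0.7939 -1.2672  1.7256  0.8008  1.2464  1.9152]
-150 toolz az 120 [ 0.5084  1.4747 -1.1089  1.596  -0.7231  1.3508 -2.4921] True [ 0.2197  0.7568 -1.1995  1.7268  0.7554  1.2035  2.4797]
-120 toolz az 150 None True [-0.5963  0.4857  0.1822  1.7795 -0.1094  0.8861 -2.4598]
-90 toolz az -180 None False [-0.0104  0.5711 -0.7183  1.7404  0.4375  0.9965 -2.4641]
-60 toolz az -150 None False [ 0.0357  0.5939 -0.7999  1.7376  0.49    1.0215 -1.9894]
-30 toolz az -120 None True [ 0.0612  0.6085 -0.8468  1.736   0.5205  1.0374 -1.4941]
0 toolz az -90 [-1.1748  1.3553  0.7341  1.5126  0.7382  1.8154 -0.7648] True [ 0.0781  0.6191 -0.8787  1.735   0.5414  1.049  -0.9898]
30 toolz az -60 [-1.1445  1.1818  0.3651  1.8389  1.1574  1.7569 -1.2832] True [ 0.1007  0.6346 -0.923   1.7336  0.5705  1.0661 -0.493 ]
60 toolz az -30 [-1.079   1.1461  0.1803  2.1763  1.5637  1.8389 -1.7592] True [ 0.1639  0.6885 -1.0576  1.7299  0.6601  1.1259 -0.0516]
90 toolz az 0 [-1.1904  1.3711  0.5407  2.4685  1.9602  1.8076 -2.4239] True [ 0.1435  0.669  -1.0119  1.7311  0.6295  1.1042  0.4999]
120 toolz az 30 [ 0.3365  1.6177 -1.1148  2.4677  3.9364  1.7554 -0.1817] True [ 0.2096  0.7422 -1.1712  1.7274  0.7364  1.1868  0.9261]
150 toolz az 60 None True [ 0.202   0.732  -1.1509  1.7278  0.7227  1.1752  1.4621]
```

View pics/z4.png

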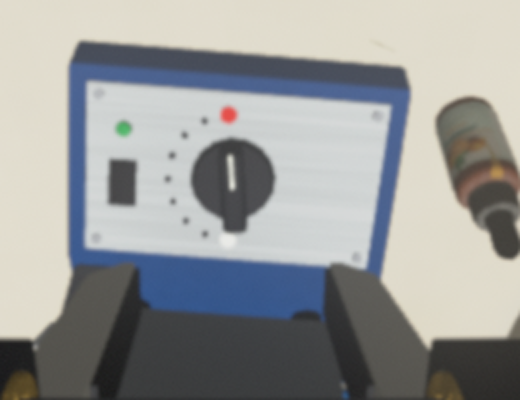

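The pointer is now at the red mark (pointer at (231,172), red at (228,115) in the crop), so the gate is shut. Next I'll fit a kinematic model from IK samples, to check where the links sit during the pour.

```bash
cat >> h.py <<'E'
def rz(a): c,s=np.cos(a),np.sin(a);return np.array([[c,-s,0],[s,c,0],[0,0,1.]])
def ry(a): c,s=np.cos(a),np.sin(a);return np.array([[c,0,s],[0,1,0],[-s,0,c]])
def fk(q,p,full=False):
    a0,h,L1,L2,L3,a7,xs,sh,ex=p; sg=SG
    R=rz(sg[0]*q[0]+a0);O=R@[sh,0,h];R=R@ry(q[1]);E=O+R@[ex,0,L1];R=R@rz(sg[1]*q[2])@ry(q[3])
    Wc=E+R@[xs,0,L2];R=R@rz(sg[2]*q[4])@ry(q[5]);F=Wc+R@[0,0,L3];R=R@rz(sg[3]*q[6]+a7)
    return (O,E,Wc,F,R) if full else (F,R)
SG=(-1,-1,-1,-1)
try: FP=np.load("fp.npy")
except Exception: FP=None
E
python3 - <<'E'
import h
from h import *
from scipy.optimize import least_squares
import itertools
rng=np.random.default_rng(0);data=[]
while len(data)<25:
    P=np.array([rng.uniform(.4,.7),rng.uniform(-.3,.4),rng.uniform(.2,.4)])
    pp,qq=pose(P,rng.uniform(-3,3),rng.uniform(-1,1)); q=inverse_kinematics(pp,qq)
    if q is not None: data.append((q,pp,q2R(qq)))
best=None
for sg in itertools.product((-1,1),repeat=4):
    h.SG=sg
    def f(p): return np.concatenate([np.r_[fk(q,p)[0]-P,.2*(fk(q,p)[1]-R).ravel()] for q,P,R in data])
    for a7 in (0,1.57,-1.57,3.14):
        r=least_squares(f,[0,.36,.42,.4,.13,a7,0,0,0])
        if best is None or r.cost<best[0]: best=(r.cost,sg,r.x);print(best)
np.save("fp.npy",best[2]);open("h.py","a").write(f"SG={best[1]}\n")
E
```

```text
(np.float64(0.004027343910626324), (-1, -1, -1, -1), array([-0.0724,  0.2952,  0.6574,  0.4395,  0.1594,  1.5072,  0.0073,
       -0.0272,  0.0322]))
(np.float64(0.004027343910625421), (-1, -1, -1, -1), array([-0.0724,  0.2952,  0.6574,  0.4395,  0.1594,  1.5072,  0.0073,
       -0.0272,  0.0322]))
(np.float64(0.004027343910625376), (-1, -1, -1, -1), array([-0.0724,  0.2952,  0.6574,  0.4395,  0.1594,  1.5072,  0.0073,
       -0.0272,  0.0322]))
(np.float64(0.0040273439106253105), (-1, -1, -1, -1), array([-0.0724,  0.2952,  0.6574,  0.4395,  0.1594,  1.5072,  0.0073,
       -0.0272,  0.0322]))
```

```bash
cat >> h.py <<'E'
def fk(q,p,full=False):
    a0,h,L1,L2,L3,a7,xs,sh,ex,sy,ey,wy,fx,fy=p; sg=SG
    R=rz(sg[0]*q[0]+a0);O=R@[sh,sy,h];R=R@ry(q[1]);E=O+R@[ex,ey,L1];R=R@rz(sg[1]*q[2])@ry(q[3])
    Wc=E+R@[xs,wy,L2];R=R@rz(sg[2]*q[4])@ry(q[5]);F=Wc+R@[fx,fy,L3];R=R@rz(sg[3]*q[6]+a7)
    return (O,E,Wc,F,R) if full else (F,R)
LO=np.array([-2.57,-.35,-1.29,.11,-1.05,.11,-2.63])+.04; HI=np.array([2.57,1.97,1.29,2.56,4.19,1.86,2.63])-.04
from scipy.optimize import least_squares
def myik(P,R,seed):
    g=lambda q:np.r_[10*(fk(q,FP)[0]-P),3*(fk(q,FP)[1]-R).ravel(),.001*(q-seed)]
    r=least_squares(g,np.clip(seed,LO+.001,HI-.001),bounds=(LO,HI)); return r.x,r.cost
E
python3 - <<'E'
import h
from h import *
rng=np.random.default_rng(0);data=[]
while len(data)<25:
    P=np.array([rng.uniform(.4,.7),rng.uniform(-.3,.4),rng.uniform(.2,.4)])
    pp,qq=pose(P,rng.uniform(-3,3),rng.uniform(-1,1)); q=inverse_kinematics(pp,qq)
    if q is not None: data.append((q,pp,q2R(qq)))
f=lambda p:np.concatenate([np.r_[fk(q,p)[0]-P,.2*(fk(q,p)[1]-R).ravel()] for q,P,R in data])
r=least_squares(f,list(np.load("fp.npy"))+[0]*5);print(r.cost,r.x);np.save("fp.npy",r.x);h.FP=r.x
# scan pours
out=[]
for az in range(-180,180,30):
  for hh in (.08,.11):
    pp,qq=pose(TUB+[0,0,hh],np.radians(az),-2.0);R=q2R(qq)
    for t in range(8):
        q,c=myik(pp,R,rng.uniform(LO,HI))
        if c>5e-5: continue
        O,E,W,F,_=fk(q,r.x,True);z=R[:,2]
        out.append((az,hh,round(np.degrees(np.arctan2(z[1],z[0]))),q.round(2),E.round(2),W.round(2),F.round(2)))
for o in sorted(out,key=lambda o:-min(o[4][2],o[5][2]))[:14]:print(*o)
E
```

```text
1.4570055142753275e-21 [-0.      0.2836  0.6469  0.4423  0.1532  1.5708  0.      0.      0.
  1.0194 -1.0493 -0.0264 -0.     -0.0004]
-150 0.11 120 [ 0.35  1.25 -0.74  1.62 -1.01  1.61 -2.26] [ 0.57 -0.24  0.49] [ 0.74 -0.01  0.15] [0.67 0.11 0.22]
-150 0.11 120 [ 0.35  1.25 -0.74  1.62 -1.01  1.61 -2.26] [ 0.57 -0.24  0.49] [ 0.74 -0.01  0.15] [0.67 0.11 0.22]
-150 0.11 120 [ 0.35  1.25 -0.74  1.62 -1.01  1.61 -2.26] [ 0.57 -0.24  0.49] [ 0.74 -0.01  0.15] [0.67 0.11 0.22]
-150 0.11 120 [ 0.35  1.25 -0.74  1.62 -1.01  1.61 -2.26] [ 0.57 -0.24  0.49] [ 0.74 -0.01  0.15] [0.67 0.11 0.22]
0 0.11 -90 [-1.18  1.32  0.75  1.53  0.77  1.82 -0.74] [0.27 0.57 0.45] [0.6  0.53 0.15] [0.6  0.39 0.22]
0 0.11 -90 [-1.18  1.32  0.75  1.53  0.77  1.82 -0.74] [0.27 0.57 0.45] [0.6  0.53 0.15] [0.6  0.39 0.22]
0 0.11 -90 [-1.18  1.32  0.75  1.53  0.77  1.82 -0.74] [0.27 0.57 0.45] [0.6  0.53 0.15] [0.6  0.39 0.22]
0 0.11 -90 [-1.18  1.32  0.75  1.53  0.77  1.82 -0.74] [0.27 0.57 0.45] [0.6  0.53 0.15] [0.6  0.39 0.22]
0 0.11 -90 [-1.34  1.59  1.25  1.54  0.46  1.52 -0.38] [0.18 0.62 0.27] [0.6  0.53 0.15] [0.6  0.39 0.22]
0 0.11 -90 [-1.18  1.32  0.75  1.53  0.77  1.82 -0.74] [0.27 0.57 0.45] [0.6  0.53 0.15] [0.6  0.39 0.22]
30 0.11 -60 [-1.11  1.12  0.31  1.85  1.2   1.82 -1.27] [0.29 0.51 0.57] [0.45 0.5  0.15] [0.52 0.37 0.22]
30 0.11 -60 [-1.11  1.12  0.31  1.85  1.2   1.82 -1.27] [0.29 0.51 0.57] [0.45 0.5  0.15] [0.52 0.37 0.22]
30 0.11 -60 [-1.54  1.61  1.25  1.88  0.67  0.98 -0.76] [0.05 0.65 0.26] [0.45 0.5  0.15] [0.52 0.37 0.22]
30 0.11 -60 [-1.11  1.12  0.31  1.85  1.2   1.82 -1.27] [0.29 0.51 0.57] [0.45 0.5  0.15] [0.52 0.37 0.22]
```

The FK fit is exact. I'll pour with the tool pointing −y from the left side, where the links are clear. Now to the cup: pre-grasp with the fingers along azimuth 57°, which clears the white jar, and a close look from there.

```bash
python3 - <<'E'
from h import *
o=observe();servo_line(np.array(o["eef_pos"])+[-.02,0,.09],v=.3)
p,q=pose(np.array([.495,-.225,.028+.15]),np.radians(57),0)
j=inverse_kinematics(p,q);print(j)
move_ptp(p,q)
command_gripper(.8)
shot("wrist","w5",["media_cup","red_jar","white_jar","plaster_block"])
C=ld("w5")
u=proj(C,[[.495,-.225,.032]])[0];print(u)
im=cv2.imread("pics/w5.png");x0,y0=int(u[0])-60,max(0,int(u[1])-45);print(x0,y0)
g=(im[:,:,1].astype(int)-im[:,:,2]>40)
ys,xs=np.nonzero(g);m=(abs(xs-u[0])<50)&(abs(ys-u[1])<50);print("green",xs[m].mean(),ys[m].mean(),onz(C,(xs[m].mean(),ys[m].mean()),.012))
cv2.imwrite("pics/z5.png",cv2.resize(im[y0:y0+100,x0:x0+130],None,fx=5,fy=5,interpolation=cv2.INTER_CUBIC))
E
```

```text
[ 0.9903  0.6541 -1.0069  2.0329  0.738   0.8699  0.5567]
media_cup [(0.84, [450.6, 89.5, 511.5, 141.3])]
red_jar [(0.82, [351.2, 75.9, 426.1, 138.2])]
white_jar [(0.98, [377.1, 223.2, 443.6, 285.2])]
plaster_block [(0.59, [249.9, 221.2, 289.6, 289.6])]
26.0333 [ 0.9902  0.6539 -1.0069  2.0329  0.738   0.8699  0.5567] [ 0.495  -0.2249  0.345 ]
[316.0359 189.218 ]
256 144
green 313.0464135021097 186.27848101265823 [ 0.4951 -0.2289  0.012 ]
```

View pics/z5.png

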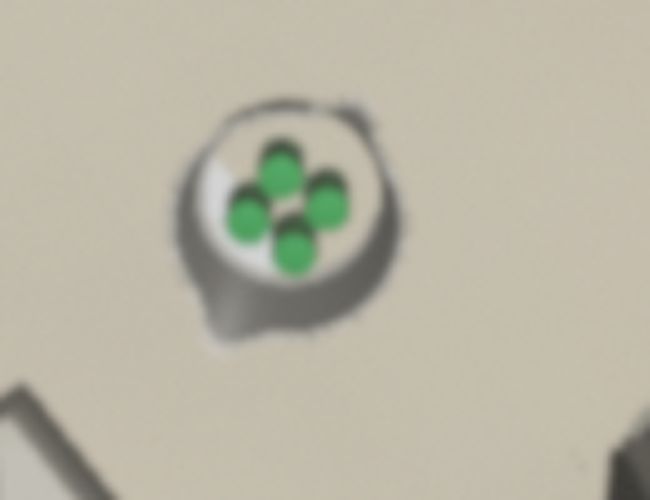

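The crop shows the cup rim centred at about (290,217), i.e. pixel (314,187.5). Its lips run from (365,105) to (215,345), 32° off the tool x axis as planned. Grasping now.

```bash
python3 - <<'E'
from h import *
C=ld("w5")
c=onz(C,(314,187.5),.032);print(c)
for n,a,z in [("red",(389,107),.106),("white",(410,254),.098)]: print(n,onz(C,a,z))
p,q=pose(np.array([c[0],c[1],.028]),np.radians(57),0)
servo_line(p,q,v=.15)
o=observe();print(o["time_s"],o["force"])
command_gripper(0,25)
o=observe();print(o["time_s"],o["finger_gap"]*93,o["grasp_force"],o["force"])
servo_line(p+[0,0,.14],v=.15)
o=observe();print(o["time_s"],o["finger_gap"]*93,o["grasp_force"],o["force"],o["joint_pos"])
shot("wrist","w6",["media_cup","red_jar","white_jar"])
E
```

```text
[ 0.4924 -0.2257  0.032 ]
red [ 0.4555 -0.1382  0.106 ]
white [ 0.5705 -0.1794  0.098 ]
27.4333 [ 0.6913 -0.1941 -0.2083]
28.0 47.1334593165702 25.00078665150795 [-1.9359 -1.2323  4.4293]
29.0833 47.06689570396804 24.99983026762493 [ 1.2571 -0.782  -2.0283] [ 0.9821  0.6626 -0.9893  2.0471  0.7543  0.8485  0.5446]
media_cup [(0.85, [272.7, 211.1, 357.8, 300.6]), (0.77, [457.7, 94.7, 520.3, 144.4])]
red_jar []
white_jar [(0.81, [386.2, 226.8, 444.8, 273.4])]
29.0833 [ 0.9821  0.6626 -0.9893  2.0471  0.7543  0.8485  0.5446] [ 0.4921 -0.2258  0.3342]
```

```bash
python3 - <<'E'
from h import *
P=TUB+[0,-.015,.10]
seed=np.array([-1.18,1.32,.75,1.53,.77,1.82,-.74]);path=[]
for al in np.arange(-2.2,0.01,.1):
    al=min(al,0); pp,qq=pose(P,0.,al); q,c=myik(pp,q2R(qq),seed); O,E,W,F,_=fk(q,FP,True)
    if c<1e-4 : seed=q; 
    path.append(q); print(round(al,1),round(c,7),q.round(3),"E",E.round(2),"W",W.round(2),"F",F.round(2))
np.save("path.npy",np.array(path))
pp,qq=pose(P+[0,0,.06],0.,0.);qu,c=myik(pp,q2R(qq),path[-1]);print("up",c,qu.round(3)); np.save("qu.npy",qu)
q0=np.array(observe()["joint_pos"])
pp=np.array(observe()["eef_pos"])+[-.06,0,.17];q1,c=myik(pp,q2R(observe()["tool_rot"]),q0);print("lift",c,q1)
for t in np.linspace(0,1,11):
    F,R=fk(q1+(qu-q1)*t,FP);print(round(t,1),"tilt",round(np.arccos(-R[2,2]),3),"cup",(F+R[:,2]*.167).round(3))
E
```

```text
-2.2 0.0 [-1.182  1.432  0.81   1.578  0.82   1.82  -0.758] E [0.27 0.58 0.37] W [0.6  0.49 0.09] F [0.6  0.36 0.18]
-2.1 0.0 [-1.184  1.386  0.793  1.564  0.781  1.797 -0.753] E [0.27 0.58 0.4 ] W [0.6  0.5  0.12] F [0.6  0.37 0.19]
-2.0 0.0 [-1.185  1.34   0.776  1.552  0.743  1.773 -0.749] E [0.26 0.57 0.43] W [0.6  0.52 0.14] F [0.6  0.38 0.21]
-1.9 0.0 [-1.185  1.292  0.76   1.543  0.706  1.747 -0.746] E [0.26 0.57 0.46] W [0.6  0.53 0.17] F [0.6  0.39 0.22]
-1.8 0.0 [-1.183  1.244  0.744  1.536  0.668  1.72  -0.743] E [0.26 0.56 0.49] W [0.6  0.54 0.2 ] F [0.6  0.39 0.24]
-1.7 0.0 [-1.179  1.196  0.729  1.531  0.631  1.69  -0.74 ] E [0.26 0.54 0.52] W [0.6  0.55 0.24] F [0.6  0.39 0.26]
-1.6 0.0 [-1.173  1.147  0.713  1.529  0.595  1.659 -0.737] E [0.26 0.53 0.55] W [0.6  0.55 0.27] F [0.6  0.4  0.27]
-1.5 0.0 [-1.166  1.097  0.697  1.53   0.558  1.626 -0.734] E [0.25 0.52 0.58] W [0.6  0.55 0.3 ] F [0.6  0.39 0.29]
-1.4 0.0 [-1.157  1.048  0.681  1.533  0.522  1.59  -0.73 ] E [0.25 0.5  0.61] W [0.6  0.54 0.33] F [0.6  0.39 0.31]
-1.3 0.0 [-1.146  0.998  0.665  1.539  0.486  1
[... 1492 characters left out ...]
68  0.312  1.776 -0.174  0.924 -0.277] E [0.25 0.16 0.86] W [0.6  0.23 0.6 ] F [0.6  0.23 0.45]
up 1.240985523638086e-08 [-0.677  0.415  0.328  1.704 -0.151  1.048 -0.299]
lift 2.2602582635058264e-07 [ 1.2828  0.4255 -1.2497  1.9566  0.4569  1.0897  0.8332]
0.0 tilt 0.001 cup [ 0.432 -0.226  0.337]
0.1 tilt 0.051 cup [ 0.459 -0.192  0.323]
0.2 tilt 0.09 cup [ 0.484 -0.156  0.311]
0.3 tilt 0.118 cup [ 0.508 -0.118  0.302]
0.4 tilt 0.135 cup [ 0.529 -0.077  0.296]
0.5 tilt 0.14 cup [ 0.549 -0.033  0.293]
0.6 tilt 0.134 cup [0.566 0.014 0.293]
0.7 tilt 0.116 cup [0.58  0.063 0.298]
0.8 tilt 0.088 cup [0.591 0.115 0.306]
0.9 tilt 0.049 cup [0.597 0.17  0.32 ]
1.0 tilt 0.0 cup [0.598 0.228 0.338]
```

```bash
python3 - <<'E'
from h import *
qu=np.load("qu.npy");path=np.load("path.npy")[::-1]  # al 0..-2.2
pp=np.array(observe()["eef_pos"])+[-.06,0,.17]
q1,c=myik(pp,q2R(observe()["tool_rot"]),np.array(observe()["joint_pos"]))
movej(q1);movej(qu)
o=observe();print(o["time_s"],o["force"],o["finger_gap"]*93,o["eef_pos"])
movej(path[0])
for i in (4,8,10,12,14,16,18,20):
    movej(path[i]);o=observe();print(i,round(o["time_s"],2),o["force"],round(o["finger_gap"]*93,2))
    if np.linalg.norm(o["force"])>15: print("STOP");break
sleep(.4)
for c in("scene","side","wrist"): shot(c,"p_"+c,["media_cup","media0"])
a=cv2.imread("pics/p_scene.png")[130:310,180:360];b=cv2.imread("pics/p_side.png")[170:350,200:380];w=cv2.imread("pics/p_wrist.png")[0:300]
o=np.vstack([cv2.resize(np.hstack([a,b]),(640,320),interpolation=cv2.INTER_CUBIC),cv2.resize(w,(597,280))[:, :]  if 0 else cv2.resize(w,(640,280))])
cv2.imwrite("pics/z6.png",o)
E
```

```text
32.3917 [-0.5099  0.0636 -0.8189] 46.596377149940885 [0.5981 0.2272 0.5047]
4 33.17 [ 1.0482 -0.073  -1.5141] 46.84
8 33.51 [ 0.216  -1.6621 -0.8867] 46.87
10 33.77 [ 0.5385 -0.5751 -0.5512] 46.83
12 34.02 [ 1.1404 -0.2034 -0.0358] 46.91
14 34.28 [-0.0908  0.4923 -1.0994] 46.98
16 34.54 [0.9729 0.9629 0.1227] 47.07
18 34.8 [-0.3042  0.7313 -0.361 ] 47.18
20 35.06 [-0.3372  1.264  -0.2176] 46.81
media_cup [(0.8, [352.4, 207.5, 372.7, 227.7]), (0.46, [248.3, 146.5, 264.0, 160.2])]
media0 [(0.66, [392.5, 191.4, 413.1, 227.2])]
35.4583 [-1.1854  1.3344  0.7765  1.5517  0.7427  1.7725 -0.7491] [0.5981 0.3805 0.2116]
media_cup [(0.73, [256.6, 167.7, 280.8, 194.9]), (0.66, [345.6, 200.2, 364.0, 218.2])]
media0 []
35.6083 [-1.1854  1.3384  0.7762  1.552   0.743   1.7727 -0.7491] [0.5978 0.3801 0.2092]
media_cup []
media0 []
35.7583 [-1.1853  1.3401  0.7762  1.5521  0.7432  1.7728 -0.7491] [0.5978 0.38   0.2083]
```

View pics/z6.png

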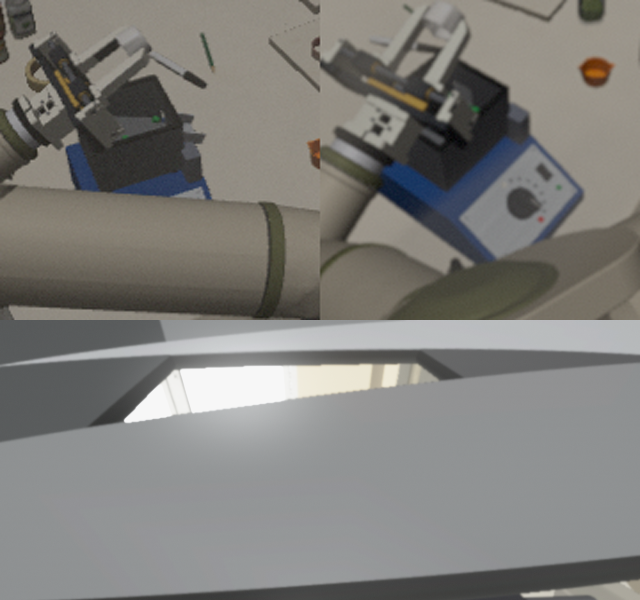

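The last composite shows the cup tipped over the tub with green pieces on the tub floor (scene crop (157,118), side crop (475,110)). I'll shake gently, come upright again and count green pixels in the cup and tub.

```bash
python3 - <<'E'
from h import *
qu=np.load("qu.npy");path=np.load("path.npy")[::-1]
for i in (21,19,21,19,21): movej(path[i])
sleep(.2)
for i in (16,12,8,4,0): movej(path[i])
movej(qu)
o=observe();print(o["time_s"],o["force"],o["finger_gap"]*93)
for c in("wrist","scene","side"): shot(c,"u_"+c,["media_cup"])
def gm(n):
    im=cv2.imread(f"pics/{n}.png").astype(int);g=((im[:,:,1]-im[:,:,2]>35)&(im[:,:,1]-im[:,:,0]>20)).astype(np.uint8)
    k,l,s,ce=cv2.connectedComponentsWithStats(g);return [(s[i][4],ce[i].round(0).tolist()) for i in range(1,k) if s[i][4]>3]
for n in("w6","u_wrist","scene0","u_scene","side0","u_side"): print(n,gm(n))
for c in("scene","side"): print(proj(cam(c),[TUB-[0,0,.05],TUB+[0,0,.16]]))
E
```

```text
39.6667 [-0.0773  0.2404 -0.3699] 46.91894409761716
media_cup [(0.58, [272.7, 211.6, 356.4, 300.6]), (0.48, [271.7, 296.9, 280.7, 299.4])]
39.6667 [-0.6811  0.4174  0.3269  1.7019 -0.1496  1.0489 -0.2998] [0.5975 0.2319 0.504 ]
media_cup [(0.65, [239.2, 138.9, 258.6, 155.0]), (0.52, [356.6, 207.4, 374.7, 227.3])]
39.7667 [-0.68    0.4183  0.327   1.7046 -0.1501  1.0481 -0.2994] [0.5971 0.2309 0.5025]
media_cup [(0.76, [251.3, 157.6, 272.3, 182.1]), (0.69, [346.5, 203.6, 361.6, 218.6])]
39.8667 [-0.6787  0.4177  0.3275  1.7049 -0.1503  1.0479 -0.2992] [0.5974 0.2298 0.5027]
w6 [(np.int32(254), [313.0, 244.0]), (np.int32(4), [326.0, 242.0]), (np.int32(238), [329.0, 255.0]), (np.int32(214), [301.0, 259.0]), (np.int32(206), [318.0, 270.0])]
u_wrist [(np.int32(72), [309.0, 160.0]), (np.int32(15), [215.0, 183.0]), (np.int32(291), [302.0, 200.0]), (np.int32(58), [277.0, 199.0]), (np.int32(57), [343.0, 206.0])]
scene0 [(np.int32(4), [419.0, 198.0]), (np.int32(5), [423.0, 200.0]), (np.int32(4), [417.0, 200.0]), (np.int32(5), [420.0, 202.0]), (np.int32(4), [294.0, 260.0])]
u_scene [(np.int32(6), [267.0, 196.0]), (np.int32(4), [250.0, 206.0]), (np.int32(4), [294.0, 260.0])]
side0 []
u_side [(np.int32(13), [273.0, 223.0]), (np.int32(26), [285.0, 231.0]), (np.int32(14), [269.0, 240.0])]
[[251.5664 207.5986]
 [242.1719 141.0655]]
[[269.3894 238.875 ]
 [259.0611 167.9891]]
```

The cup's box in the wrist image is unchanged from before and holds no green, so it is empty and hasn't slipped. The tub holds the green blobs. Putting the cup back where it stood.

```bash
python3 - <<'E'
from h import *
C=ld("u_wrist")
for a in [(309,160),(302,200),(277,199),(343,206),(215,183)]: print(rz(.0932)@(onz(C,a,.12)-TUB))
p,q=pose(np.array([.4924,-.2257,.0285]),np.radians(57),0)
q1,c=myik(p+[-.06,0,.31],q2R(q),np.array([1.2828,.4255,-1.2497,1.9566,.4569,1.0897,.8332]));print(c)
movej(q1)
servo_line(p+[0,0,.15],q,v=.25)
servo_line(p+[0,0,.01],v=.15);servo_line(p,v=.04)
o=observe();print(o["time_s"],o["force"],o["eef_pos"]-p)
command_gripper(.75);servo_line(p+[0,0,.16],v=.15)
o=observe();print(o["time_s"],o["force"],o["finger_gap"])
shot("wrist","e_w",["media_cup","red_jar","white_jar","plaster_block"])
shot("scene","e_s",["media_cup","red_jar","white_jar","plaster_block","dropper"])
C=ld("e_w"); im=cv2.imread("pics/e_w.png").astype(int);g=((im[:,:,1]-im[:,:,2]>35)&(im[:,:,1]-im[:,:,0]>20));ys,xs=np.nonzero(g);print("green px",len(xs),proj(C,[[.4924,-.2257,.032]]))
E
```

```text
[-0.0097  0.0045 -0.058 ]
[-0.0138 -0.0475 -0.058 ]
[-0.0456 -0.0493 -0.058 ]
[ 0.0391 -0.0503 -0.058 ]
[-0.1247 -0.036  -0.058 ]
6.774517685718602e-12
44.6417 [ 0.0502 -0.2467 -0.5154] [-0.     -0.     -0.0001]
46.4667 [-0.1129  0.5545 -0.0118] 0.746755229352276
media_cup [(0.78, [294.1, 164.1, 335.1, 210.0]), (0.72, [450.8, 94.5, 509.7, 144.1])]
red_jar [(0.91, [350.5, 80.4, 424.6, 139.8])]
white_jar [(0.6, [382.3, 222.8, 436.7, 280.4])]
plaster_block []
46.4667 [ 1.0038  0.6403 -1.0188  2.0286  0.7181  0.8831  0.5757] [ 0.4921 -0.2258  0.3547]
media_cup [(0.67, [412.6, 197.3, 427.5, 210.6]), (0.55, [356.2, 208.7, 373.1, 226.9])]
red_jar [(0.79, [395.3, 192.5, 415.1, 228.0])]
white_jar [(0.7, [380.9, 155.1, 396.6, 191.4])]
plaster_block [(0.58, [426.2, 174.9, 453.1, 194.6])]
dropper [(0.7, [212.7, 270.3, 230.9, 298.9])]
46.7167 [ 1.0038  0.6401 -1.0193  2.0281  0.7177  0.8833  0.5759] [ 0.4924 -0.2256  0.355 ]
green px 0 [[316.342  187.3092]]
```

```bash
python3 -c "
from rig import *
print(sign_off())"
```

```text
the job is handed in; nothing more can be done
None
```

I handed the job in at about 47 s of robot time; no verdict came back. The knob is at its clockwise end stop, and the emptied cup stands back in its place with the jars, dropper bottle and plaster block undisturbed. I never counted all eight pieces singly: the cup is empty, the green in the tub amounts to seven or eight, and none showed elsewhere. My first turn of the knob went the wrong way, to its open stop, and I corrected it before touching the cup.

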